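Find the thread hand of a spice mill cap, unscrew it and hold it over the bowl

TASK

The orange screw cap that holds the cutter in the open spice mill has to come off for cleaning, but nobody remembers whether this mill has an ordinary or a reverse thread: feel which of the two ways it loosens, unscrew it that way, and lift it straight up off its spindle. Then carry it to the white bowl and finish while still holding it there, level with its open side down, over the middle of the bowl and just above the rim, touching nothing but the gripper. Do not drop the cap, and leave the bowl, the mortar and everything else on the bench where they stand.

Things in the scene. Friction and masses are not known exactly. Their poses are not given: they have to be found in the camera images.
- mill: Round grey spice mill, fixed to the bench, lid off: 180 mm across, 142 mm high, open steel chamber on top (164 mm inside, floor at 104 mm, rim at 142 mm). Origin: centre of its underside, on the bench; z up along the spindle; black switch panel on its -x side. Small lid clamps outside at +y and -y reach 133 mm high, 99 mm from the axis. Four-armed cutter in the chamber, 118 mm span, top at 113 mm.
- mill_seat (a point): Point on the mill's axis, 120 mm above the bench, on the washer (54 mm across) that clamps the cutter and on which the cap sits. The spindle, 15 mm thick with a coarse two-start thread, rises 31 mm above it inside the cap. The thread is right-hand or left-hand, changing from start to start, and cannot be seen from outside.
- cap: Orange ribbed plastic screw cap, 46 mm across (48 over the ribs), 40 mm tall, 56 to 112 g; top closed, with a white line along its x axis; open below (bore 37 mm, 3 mm of play round the spindle, 34 mm deep, two inward lugs near the mouth). Origin: centre of its open underside; z towards its top. Starts screwed down on the washer, top 160 mm above the bench, x axis within 2 degrees of the mill's.
- cap_grip (a point): Point on the cap's axis 25 mm above its underside: the height to grip it by its sides from above (15 N is plenty; keep fingertips above the cutter). The right way (right-hand thread: anticlockwise seen from above; left-hand: clockwise) it turns easily and is free to lift between 65 and 115 degrees of turn, best near 88, with a stop at about 120.
- cap_top (a point): Centre of the cap's top. Turned the wrong way, the cap meets a hard stop after 2 to 8 degrees; turning on only raises the wrist torque or makes the fingers slip. Turned less than 60 degrees the right way it lifts only 2 to 5 mm and is then caught by the thread. Once free it must rise 31 mm to clear the spindle. A grip off centre makes it rub; letting go and gripping again frees it.
- bowl: White melamine bowl, loose, 150 mm across the rim, 60 mm high, 0.22 kg. Origin: centre of its underside, on the bench; rim 60 mm above it.
- mortar: Dark grey round volcanic stone mortar, loose and heavy (3.2 kg), 190 mm across, 62 mm high. Bystander. Origin: centre of its underside.
- pestle: Wooden pestle standing on its broad head, 58 mm across, 140 mm tall, loose. Bystander. Origin: centre of its underside.
- spatula: Steel spatula with a dark wooden handle lying on the bench along its own x axis, loose. Bystander.
- jar_a: Empty glass jar, 72 mm across, 96 mm tall, standing loose on the clear turntable (its top 24 mm above the bench, 240 mm across). Bystander. Origin: centre of its underside.
- jar_b: The other empty glass jar on the turntable, same size. Bystander. Origin: centre of its underside.
- mill_lid: Lid of the mill, lying on the bench: grey ring 176 mm across with a clear dome and a black knob, 54 mm high, loose. Bystander. Origin: centre of its underside.
There are look-alikes about, which are no part of the job. Leave any green or yellow look-alike of the bowl alone.

How it is judged:
On the way, in this order (a step that is already met when the one before it is completed fails the run):
1. the cap is turned about 45 degrees or more in its loosening direction while still down on the thread (angle between the x axis of cap and the x axis of mill, either way round above 0.75 rad and z of cap in the frame of mill below 0.135 m and horizontal distance between cap and mill below 0.006 m), for 0.05 s.
2. the cap is lifted straight up clear of the spindle, held in the fingers (z of cap in the frame of mill above 0.152 m and horizontal distance between cap and mill below 0.03 m and contact force between cap and the fingers above 1 N), for 0.05 s.
At the end, for the whole second after the job is handed in: The cap is held still in the fingers (over 1 N), level within 0.2 rad, open side down, its axis within 30 mm of the middle of the bowl and its underside 5 to 90 mm above the rim; neither cap nor fingers touch the bowl, and the cap does not touch the mill (contact force between cap and the fingers above 1 N and horizontal distance between cap and bowl below 0.03 m and z of cap in the frame of bowl between 0.065 and 0.15 m and angle between cap's own z axis and vertical below 0.2 rad and linear speed of cap below 0.03 m/s and contact force between each of cap, the fingers and bowl below 0.05 N and contact force between cap and mill below 0.05 N); the arm keeps its last pose, push and grip.
It fails at once if the cap is dropped into the bowl or onto the bench, or tipped over (height (world z) of cap below 0.055 m or angle between cap's own z axis and vertical above 0.6 rad).
It fails at once if the bowl or the mortar is pushed more than 15 mm (distance of any of bowl, mortar from where it was at the start of the episode above 0.015 m).
It fails at once if a jar on the turntable is moved more than 30 mm (distance of any of jar_a, jar_b from where it was at the start of the episode above 0.03 m).
It fails at once if the pestle, the spatula or the mill's lid is moved more than 30 mm (distance of any of pestle, spatula, mill_lid from where it was at the start of the episode above 0.03 m).
It also fails if it takes over 50 s, if anything falls off the work surface, if the arm or the gripper's body presses on something with over 40 N, if the wrist force passes 120 N, or if a joint passes its speed limit or range.

ROBOT

A 6-joint arm with a two-finger parallel gripper is mounted at the origin on the work surface. World frame = base frame: x ahead of the robot, y to its left, z up, the work surface at z = 0. Lengths are in m, angles in rad, forces in N, time in s.
With the tool pointing down it reaches from about 0.375 to 0.9 m from the base axis. Payload 3.1 kg.
Tool frame: the origin (TCP) lies where the fingers leave the gripper's body, on its centre line; the fingertips stand env.tcp_to_tips ahead of it and the grasp point (between the pads) lies 54 mm ahead of it (env.tcp_to_tips is the distance from the TCP to the fingertips, in m); z points along the fingers, y is the line along which they close (so a half turn about z gives the same grasp; the last joint's range is limited). The gripper opens to 85 mm and grips with 20 to 120 N. Pads are 22 mm wide; open, the fingers measure 114 mm over their backs; the gripper's body (76 mm by 85 mm) begins 54 mm behind the grasp point. The pads swing forward as they close: fully open they stand 13 mm farther back than shut.
Start: joints at [-1.514, 0.527, 1.433, -0, 1.181, -0.178], TCP at [0.145, -0.608, 0.304] pointing down, gripper open.
Joint ranges: [-3.08, 3.08], [-0.75, 2.2], [0.22, 2.44], [-1.43, 4.57], [0, 2.65], [-2.85, 2.85]. Speed limits (rad/s): [2.79, 2.79, 3.14, 3.14, 3.14, 3.14].

INTERFACE

Orientations are given as a unit quaternion [x, y, z, w].
In Python, from rig import env gives the robot as it stands. The module is installed in compiled form; this text tells all that it offers.
- The arm moves only by the shell command python3 -m creep [OPENING], which reads ROWS from standard input. ROWS is a JSON list of rows, 1 to 8 of them, each of 6 numbers: dx, dy, dz in shares of the most that a row can go, 1 being 62.5 mm, then a rotation vector rx, ry, rz in normalised numbers (1 is pi rad); each row shifts and turns the commanded pose from where the row before left it, along the tool's axes as they then stand; what a row does not reach is not made up. A row lasts 1/8 s, in which the tool goes at most 0.0625 m and 0.188 rad, less where a joint would pass 70% of its speed; a pose out of reach is approached as far as the arm can. OPENING is the finger opening in m, set as the command begins (- or left out keeps the last). The fingers move at their own pace and stop on an object; the grip force is fixed at half the most. Time passes only in rows, so rows that do not move let the fingers close. It prints the time, the measured TCP pose, the force, the opening and the grip force at its end. No shift or turn number may pass 1 either way. Input that does not fit is refused with a message, and nothing moves.
- env.observe(): the state, without advancing time (a new reading comes with each control period).
- env.read_camera(name): name is "scene" or "top"; returns the picture (384x512x3 uint8, red, green, blue); there is no depth.
- env.calibration(name): a dict with "fovy" (degrees; the focal length in pixels is half the picture's height over the tangent of half this angle, whatever the lens; pixels are square), "cx", "cy" (the principal point, pixels), "R" (3x3) and "t" (3): a world point X has camera coordinates R X + t. Camera axes: x right, y down, z forward; pixel columns grow to the right and rows downward; lengths in m; the calibration is good to about 2 mm. A picture is of the moment at which its call begins. calibration takes no time and is no camera call.
- env.finish_job(): hands the job in; it is judged then, once.
The state is a dict: "time": time; "joints": joint angles; "dq": joint speeds; "effort": joint torques, N m; "position": TCP position; "orientation": TCP orientation; "contact_force": force on the tool from outside, world axes, zero at the start; "moment": the same for the moment, N m; "gripper_width": finger opening in m; "grip_force": force on a finger pad.
Only numpy, scipy, OpenCV 4.12 (cv2) and the standard library are available. Lean on these libraries where they do the work, as an engineer would, in place of code of your own. Each camera call takes 0.05 s, during which the arm holds its last target. There are 200 camera calls.

## Working session

There is one attempt and no reset: what is moved stays moved. The work goes in short steps, Python scripts to look and compute and a shell command to move; the robot and the scene stay as the last step left them, time stands still between calls to the robot, and variables do not carry over. Pictures are saved under pics/ and viewed, at most 10 in all, crops included, and the job is handed in when it is done.

```bash
mkdir -p pics; python3 - <<'E'
from rig import env
import cv2
for n in("scene","top"):
    im=env.read_camera(n); cv2.imwrite(f"pics/{n}0.png",im[:,:,::-1]); c=env.calibration(n); print(n,c)
print(env.observe(),env.tcp_to_tips)
E
```

```text
scene {'fovy': 49.30888878039135, 'cx': 260.47937398923295, 'cy': 195.96236892183668, 'R': array([[ 0.76876153,  0.63930565, -0.01714637],
       [ 0.45900995, -0.5702292 , -0.68128447],
       [-0.44532637,  0.51587494, -0.73181792]]), 't': array([-0.41123684, -0.17337241,  1.64380212])}
top {'fovy': 42.33439449533797, 'cx': 253.7885767905556, 'cy': 190.47445106599287, 'R': array([[-2.55962830e-02, -9.99655129e-01, -5.86974437e-03],
       [-9.82090682e-01,  2.62420532e-02, -1.86572365e-01],
       [ 1.86662055e-01,  9.89062209e-04, -9.82423686e-01]]), 't': array([0.01777399, 0.56099768, 1.67882198])}
{'time': 0.1, 'joints': array([-1.51447673e+00,  5.28385949e-01,  1.43378632e+00, -2.20120757e-06,
        1.18142357e+00, -1.78512998e-01]), 'dq': array([-0.00234209, -0.00172716, -0.00270968, -0.00144899, -0.00086603,
        0.00187004]), 'effort': array([-2.14757756e-04, -4.43304598e+01, -1.78586805e+01, -1.36692361e-04,
        3.88430228e-03,  2.01822439e-05]), 'position': array([ 0.14541604, -0.60731989,  0.30301965]), 'orientation': array([ 9.93114075e-01,  1.17147048e-01,  6.01400328e-05, -9.99785923e-04]), 'contact_force': array([-0.18345486,  0.38113617,  0.90948801]), 'moment': array([-0.0459864 , -0.00955194,  0.02154566]), 'grip_force': 0.0, 'gripper_width': 0.08513217554673637} 0.0726
```

View pics/scene0.png

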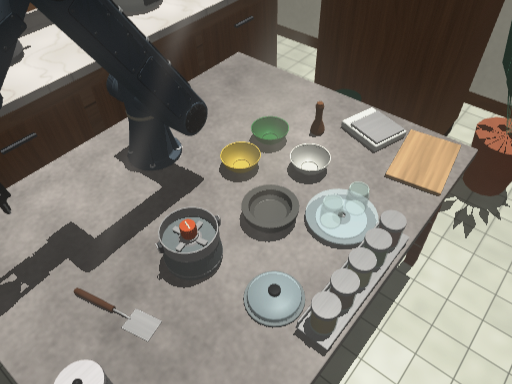

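View pics/top0.png

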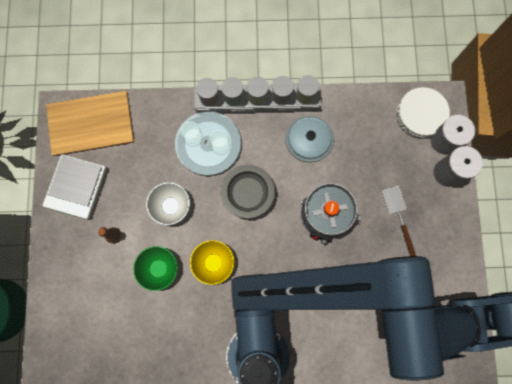

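Scene view: the cap is at (188,229) in the mill and the white bowl at (310,160). Top view: the cap is at (332,209), the white bowl at (168,204), the switch panel near (318,238). Next I measure them.

```bash
cat > h.py <<'E'
import numpy as np,cv2
from rig import env
def cal(n):
    c=env.calibration(n); f=192/np.tan(np.radians(c['fovy']/2)); return c['R'],c['t'],f,c['cx'],c['cy']
def ray(n,p):
    R,t,f,cx,cy=cal(n); d=R.T@np.array([(p[0]-cx)/f,(p[1]-cy)/f,1]); return -R.T@t,d/np.linalg.norm(d)
def plane(n,p,z):
    o,d=ray(n,p); return o+d*(z-o[2])/d[2]
def tri(p,q):
    o1,d1=ray("scene",p);o2,d2=ray("top",q)
    s=np.linalg.lstsq(np.c_[d1,-d2],o2-o1,rcond=None)[0]
    a,b=o1+s[0]*d1,o2+s[1]*d2; return (a+b)/2,np.linalg.norm(a-b)
def blob(m,near,r=45):
    k=np.zeros(m.shape,np.uint8); cv2.circle(k,near,r,1,-1)
    c=cv2.findContours((m&(k>0)).astype(np.uint8),cv2.RETR_EXTERNAL,cv2.CHAIN_APPROX_NONE)[0]
    return max(c,key=cv2.contourArea)
def cen(c):
    M=cv2.moments(cv2.convexHull(c)); return M['m10']/M['m00'],M['m01']/M['m00']
E
python3 - <<'E'
from h import *
P={}
ims={n:cv2.imread(f"pics/{n}0.png") for n in("scene","top")}
for n,cp,bp in(("scene",(188,229),(310,160)),("top",(332,209),(168,204))):
    hsv=cv2.cvtColor(ims[n],cv2.COLOR_BGR2HSV).astype(int);H,S,V=hsv[...,0],hsv[...,1],hsv[...,2]
    c=blob((S>130)&((H<18)|(H>172))&(V>90),cp,16); P[n]=cen(c); print(n,'cap',cen(c),cv2.boundingRect(c),plane(n,cen(c),.145))
    for vt in(110,):
        b=blob((S<45)&(V>130),bp,32);print(' bowl',cen(b),cv2.boundingRect(b),cv2.fitEllipse(b))
        P[n+'b']=cv2.fitEllipse(b)[0]
print(tri(P['scene'],P['top']),tri(P['sceneb'],P['topb']))
def crop(n,x,y,r): return cv2.resize(ims[n][y-r:y+r,x-r:x+r],(400,300) if 0 else (300,300),interpolation=cv2.INTER_CUBIC)
cv2.imwrite("pics/crops.png",np.vstack([np.hstack([crop("scene",188,229,20),crop("top",332,209,38)]),np.hstack([crop("scene",310,160,25),crop("top",168,204,25)])]))
E
```

```text
scene cap (187.10136452241716, 225.9298245614035) (179, 219, 17, 15) [ 0.47123881 -0.24865474  0.145     ]
 bowl (310.0235412368407, 160.23308469555096) (278, 129, 65, 64) ((310.0001220703125, 160.94993591308594), (60.885902404785156, 63.333099365234375), 95.50879669189453)
top cap (331.18068535825546, 207.88265835929386) (324, 201, 15, 15) [ 0.47891523 -0.24913339  0.145     ]
 bowl (168.0, 204.0) (136, 172, 65, 65) ((168.0, 204.0), (63.00907897949219, 63.00907897949219), 0.0)
(array([ 0.47679813, -0.24986552,  0.15109253]), np.float64(0.004133045525001844)) (array([0.52298747, 0.30444167, 0.03345738]), np.float64(0.004395127541975795))
```

View pics/crops.png

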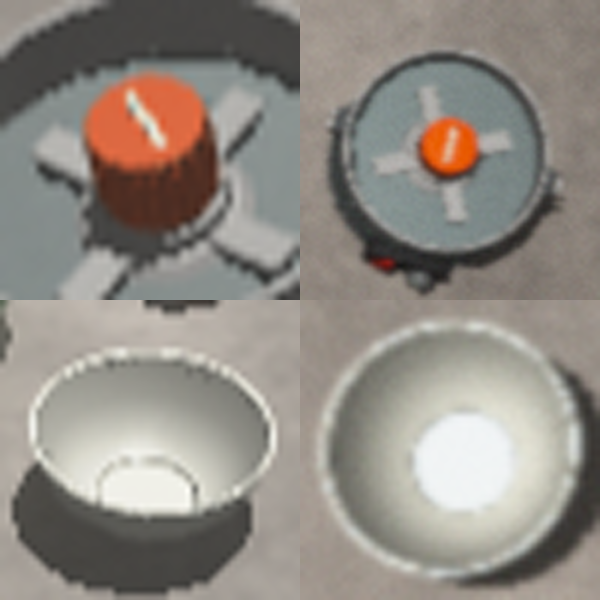

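Crops: the scene cap's top-face centre is about (187.2,224.8), and the top view's cap top about (331.4,207.5), white line pointing nearly along image "up". The bowl rim centre is about (310.2,156.3) in the scene view and (167.5,203.3) in the top view.

```bash
python3 - <<'E'
from h import *
from scipy.spatial.transform import Rotation as Ro
print('cap',tri((187.2,224.8),(331.4,207.5)),plane("scene",(187.2,224.8),.16),plane("top",(331.4,207.5),.16))
print('bowl',tri((310.2,156.3),(167.5,203.3)),plane("scene",(310.2,156.3),.06),plane("top",(167.5,203.3),.06))
# mill chamber rim in top view crop: x 347..546,y 55..246
print('rim',plane("top",(294+(446-300)/3.947-.5,171+150.5/3.947-.5),.142))
a,b=plane("top",(294+145/3.947,171+163/3.947),.16),plane("top",(294+154/3.947,171+130/3.947),.16);print('line yaw',np.arctan2(*(b-a)[1::-1]))
o=env.observe();R=Ro.from_quat(o['orientation']).as_matrix()
c=tri((187.2,224.8),(331.4,207.5))[0];print(R.T@(np.array([c[0],c[1],.145+.054])-o['position']))
E
```

```text
cap (array([ 0.47746045, -0.24954992,  0.15630593]), np.float64(0.0034318466053245666)) [ 0.47901495 -0.25264055  0.16      ] [ 0.47790625 -0.24757823  0.16      ]
bowl (array([0.52219253, 0.30263815, 0.05686701]), np.float64(0.0027661783304867888)) [0.52328309 0.29836279 0.06      ] [0.52268658 0.30307319 0.06      ]
rim [ 0.47694516 -0.24720014  0.142     ]
line yaw -0.3160815454753445
[ 0.40614019 -0.27048411  0.10469682]
```

Careful with the scale: shifts go in shares of 62.5 mm and turns go in shares of pi rad. That gives: 0.049 m is 0.784, -0.033 m is -0.528.

```bash
echo '[[0.784, -0.528, 0, 0, 0, 0], [0.784, -0.528, 0, 0, 0, 0], [0.784, -0.528, 0, 0, 0, 0], [0.784, -0.528, 0, 0, 0, 0], [0.784, -0.528, 0, 0, 0, 0], [0.784, -0.528, 0, 0, 0, 0], [0.784, -0.528, 0, 0, 0, 0], [0.784, -0.528, 0, 0, 0, 0]]' | python3 -m creep .085; echo '[[0, 0, 0, 0, 0, -0.0541], [0, 0, 0, 0, 0, -0.0541], [0, 0, 0, 0, 0, -0.0541], [0, 0, 0, 0, 0, -0.0541], [0, 0, 0, 0, 0, -0.0541], [0, 0, 0, 0, 0, 0]]' | python3 -m creep
python3 - <<'E'
from h import *
from scipy.spatial.transform import Rotation as Ro
o=env.observe();R=Ro.from_quat(o['orientation']).as_matrix()
print(R.T@(np.array([.478,-.2495,.199])-o['position']),o['joints'],R)
im=env.read_camera("scene");r=im[160:290,110:290,::-1];cv2.imwrite("pics/a.png",cv2.resize(r,None,fx=4,fy=4,interpolation=cv2.INTER_CUBIC))
E
```

```text
time: 1.1
position: [0.4662, -0.2582, 0.3037]
orientation: [0.993, 0.117, -0.0, -0.0]
contact_force: [0.5, 0.2, 0.8]
gripper_width: 0.085
grip_force: 0.0
time: 1.85
position: [0.4651, -0.2597, 0.3036]
orientation: [0.857, 0.515, -0.0, -0.0]
contact_force: [-0.0, -0.3, 0.3]
gripper_width: 0.0852
grip_force: 0.0
[0.01503404 0.0067333  0.10456139] [-7.19174950e-01  4.04345320e-01  1.66367536e+00  3.40077087e-06
  1.07447693e+00 -2.31255428e-01] [[ 4.68790699e-01  8.83309017e-01 -6.78872052e-04]
 [ 8.83309253e-01 -4.68790364e-01  5.98401437e-04]
 [ 2.10324709e-04 -8.80178993e-04 -9.99999591e-01]]
```

View pics/a.png

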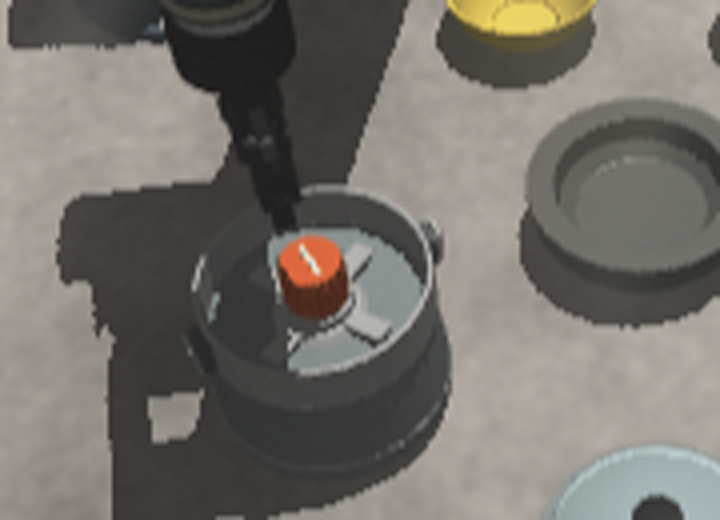

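The gripper hangs beside the cap (cap top at about (310,258) in the crop) with clear space around it. I correct the lateral offset, descend and close.

Converted, 0.03 m is 0.48, 0.015 m is 0.24.

```bash
echo '[[0.24, 0.1072, 0.32, 0, 0, 0], [0, 0, 0.48, 0, 0, 0], [0, 0, 0.48, 0, 0, 0], [0, 0, 0.392, 0, 0, 0], [0, 0, 0, 0, 0, 0]]' | python3 -m creep; echo '[[0, 0, 0, 0, 0, 0], [0, 0, 0, 0, 0, 0], [0, 0, 0, 0, 0, 0], [0, 0, 0, 0, 0, 0], [0, 0, 0, 0, 0, 0], [0, 0, 0, 0, 0, 0]]' | python3 -m creep .02; python3 -c "
from rig import env
o=env.observe();print(o['moment'],o['contact_force'],o['joints'])"
```

```text
time: 2.52
position: [0.4772, -0.249, 0.1977]
orientation: [0.857, 0.515, -0.001, -0.002]
contact_force: [0.4, -0.1, -0.0]
gripper_width: 0.0848
grip_force: 0.0
time: 3.28
position: [0.4788, -0.2502, 0.201]
orientation: [0.857, 0.516, 0.0, 0.001]
contact_force: [-0.7, 0.4, 5.7]
gripper_width: 0.045
grip_force: 61.2
[ 0.03975738  0.12593452 -0.03259678] [-0.73028892  0.35571499  5.6857449 ] [-6.88451408e-01  5.61633165e-01  1.74176146e+00 -6.49302589e-05
  8.35189617e-01 -2.02296815e-01]
```

Gripped. Now I feel anticlockwise first (tool rz negative), in small steps.

Converted, -0.05 rad / 3.1416 = -0.0159.

```bash
for i in 1 2; do echo '[[0, 0, 0, 0, 0, -0.0159], [0, 0, 0, 0, 0, -0.0159]]' | python3 -m creep | grep -E 'pos|ori|grip_f'; python3 -c "
from rig import env
o=env.observe();print(o['moment'],o['contact_force'],o['joints'][5],o['effort'][5])"; done
```

```text
position: [0.4789, -0.2502, 0.201]
orientation: [0.829, 0.559, 0.001, 0.001]
grip_force: 61.2
[ 0.12444337  0.01345444 -0.04671769] [0.27896727 0.41097223 6.56802835] -0.3037230470208051 0.20265713799744844
position: [0.479, -0.2502, 0.201]
orientation: [0.8, 0.6, 0.001, 0.002]
grip_force: 61.1
[ 0.14737913  0.03259491 -0.05477484] [-0.61997676  0.87063699  6.25741108] -0.4037138160456325 0.20126055926084518
```

The torque stays near 0.05 N m past 11°, well beyond the 8° stop, so it loosens anticlockwise. I continue to about 88°.

Converted, -0.167 rad / 3.1416 = -0.0532.

```bash
echo '[[0, 0, 0, 0, 0, -0.0532], [0, 0, 0, 0, 0, -0.0532], [0, 0, 0, 0, 0, -0.0532], [0, 0, 0, 0, 0, -0.0532]]' | python3 -m creep; python3 -c "
from rig import env
o=env.observe();print(o['moment'],o['contact_force'],o['joints'][5],o['effort'][5])"; echo '[[0, 0, 0, 0, 0, -0.0532], [0, 0, 0, 0, 0, -0.0532], [0, 0, 0, 0, 0, -0.0532], [0, 0, 0, 0, 0, -0.0532], [0, 0, 0, 0, 0, 0]]' | python3 -m creep; python3 - <<'E'
from h import *
o=env.observe();print(o['moment'],o['contact_force'],o['joints'],o['effort'][5])
a=[cv2.resize(env.read_camera(n)[y-30:y+30,x-40:x+40,::-1],(400,300),interpolation=cv2.INTER_CUBIC) for n,x,y in(("scene",188,222),("top",332,209))]
cv2.imwrite("pics/b.png",np.hstack(a))
E
```

```text
time: 4.28
position: [0.479, -0.2504, 0.201]
orientation: [0.558, 0.83, -0.0, 0.002]
contact_force: [-0.6, 0.1, 5.4]
gripper_width: 0.0446
grip_force: 61.1
[ 0.09150631  0.03675706 -0.08278786] [-0.58033776  0.0612818   5.35399212] -1.0755098660221543 0.8124011009931564
time: 4.9
position: [0.4792, -0.2504, 0.201]
orientation: [0.257, 0.966, -0.001, 0.002]
contact_force: [1.1, -0.2, 5.8]
gripper_width: 0.0447
grip_force: 61.2
[ 0.16148772 -0.10838251  0.01143221] [ 1.12890504 -0.21710444  5.82660423] [-6.88442758e-01  5.61753206e-01  1.74125963e+00  3.44591136e-04
  8.34375861e-01 -1.73929842e+00] -0.1659475453197956
```

View pics/b.png

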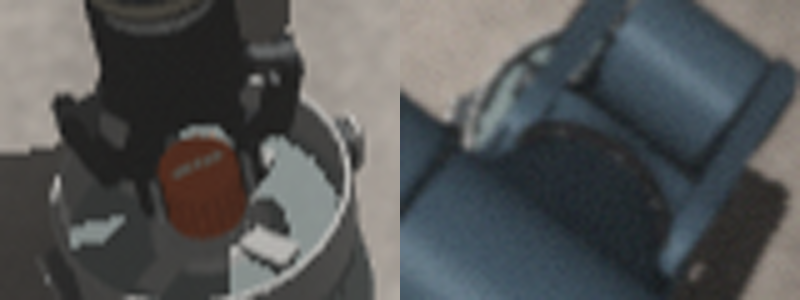

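In the scene crop the cap sits between the fingers at about (200,180), its white line now turned by roughly 90°. I lift gently.

Converted, -0.004 m is -0.064, -0.003 m is -0.048.

```bash
echo '[[0, 0, -0.048, 0, 0, 0], [0, 0, -0.048, 0, 0, 0], [0, 0, -0.064, 0, 0, 0]]' | python3 -m creep; echo '[[0, 0, -0.096, 0, 0, 0], [0, 0, -0.096, 0, 0, 0], [0, 0, -0.112, 0, 0, 0], [0, 0, -0.112, 0, 0, 0], [0, 0, -0.112, 0, 0, 0], [0, 0, 0, 0, 0, 0]]' | python3 -m creep; python3 -c "
from rig import env
o=env.observe();print(o['moment'],o['contact_force'],o['joints'])"
```

```text
time: 5.38
position: [0.478, -0.2496, 0.2095]
orientation: [0.258, 0.966, 0.0, -0.0]
contact_force: [-0.6, -0.4, -1.0]
gripper_width: 0.0447
grip_force: 61.1
time: 6.12
position: [0.4785, -0.25, 0.2431]
orientation: [0.257, 0.966, -0.0, 0.001]
contact_force: [0.4, -0.8, -0.8]
gripper_width: 0.0451
grip_force: 61.1
[0.00537192 0.00445042 0.00582956] [ 0.42236084 -0.79744225 -0.81881861] [-6.88502719e-01  4.96334863e-01  1.70862853e+00 -3.42259433e-05
  9.35037772e-01 -1.73854882e+00]
```

Converted, 0.05 m is 0.8, 0.0236 m is 0.3776.

```bash
echo '[[0, 0, -0.32, 0, 0, 0], [0, 0, -0.4, 0, 0, 0], [0, 0, -0.24, 0, 0, 0], [0.3776, 0.8, 0, 0, 0, 0], [0.3776, 0.8, 0, 0, 0, 0], [0.3776, 0.8, 0, 0, 0, 0], [0.3776, 0.8, 0, 0, 0, 0], [0.3776, 0.8, 0, 0, 0, 0]]' | python3 -m creep; echo '[[0.3776, 0.8, 0, 0, 0, 0], [0.3776, 0.8, 0, 0, 0, 0], [0.3776, 0.8, 0, 0, 0, 0], [0.3776, 0.8, 0, 0, 0, 0], [0.3776, 0.8, 0, 0, 0, 0], [0, 0, 0, 0, 0, 0]]' | python3 -m creep
python3 - <<'E'
from h import *
from scipy.spatial.transform import Rotation as Ro
o=env.observe();R=Ro.from_quat(o['orientation']).as_matrix()
print(R.T@(np.array([.5225,.3015,.060+.045+.025+.054])-o['position']),o['joints'])
E
```

```text
time: 7.12
position: [0.5, 0.0276, 0.3023]
orientation: [0.258, 0.966, 0.0, -0.0]
contact_force: [0.4, -0.4, -0.4]
gripper_width: 0.0449
grip_force: 61.4
time: 7.88
position: [0.5218, 0.305, 0.3019]
orientation: [0.255, 0.967, 0.001, 0.0]
contact_force: [0.2, 0.3, -0.3]
gripper_width: 0.0449
grip_force: 61.5
[-0.00235405 -0.00283052  0.1179115 ] [ 3.43948268e-01  5.01571223e-01  1.48876582e+00  9.02657529e-04
  1.15064948e+00 -7.11689240e-01]
```

Converted, 0.03 m is 0.48, 0.025 m is 0.4.

```bash
echo '[[-0.0368, -0.0448, 0.32, 0, 0, 0], [0, 0, 0.48, 0, 0, 0], [0, 0, 0.48, 0, 0, 0], [0, 0, 0.4, 0, 0, 0], [0, 0, 0.208, 0, 0, 0], [0, 0, 0, 0, 0, 0], [0, 0, 0, 0, 0, 0]]' | python3 -m creep; python3 - <<'E'
from h import *
a=[cv2.resize(env.read_camera(n)[y-45:y+45,x-60:x+60,::-1],(400,300),interpolation=cv2.INTER_CUBIC) for n,x,y in(("scene",310,145),("top",168,204))]
cv2.imwrite("pics/c.png",np.hstack(a))
E
```

```text
time: 8.75
position: [0.5235, 0.2978, 0.1854]
orientation: [0.258, 0.966, 0.0, 0.001]
contact_force: [-0.3, 0.2, -0.6]
gripper_width: 0.0451
grip_force: 61.5
```

View pics/c.png

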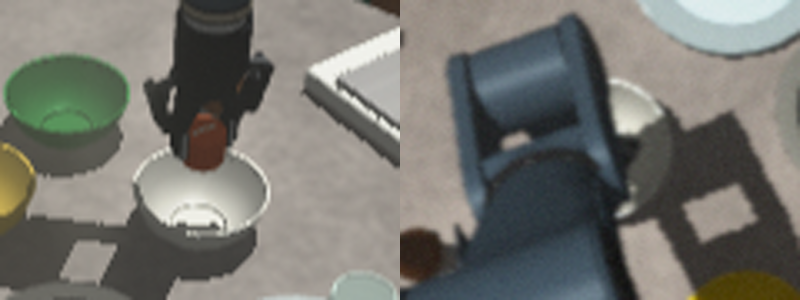

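The cap is held upright at about (206,140) in the scene crop, above the white bowl (rim centre about (202,190)). I check its position numerically, then hand in.

```bash
python3 - <<'E'
from h import *
print(plane("scene",(311.3,146.5),.106), plane("scene",(310.2,156.3),.06))
o=env.observe();print(o['position'],abs(o['dq']).max(),o['grip_force'])
print(env.finish_job())
E
```

```text
[0.52355499 0.29918527 0.106     ] [0.52328309 0.29836279 0.06      ]
[0.52347173 0.29796261 0.18558019] 0.003534555307962917 61.50088459253311
the job is handed in; nothing more can be done
None
```

The cap turned easily anticlockwise, so the mill has an ordinary right-hand thread. I unscrewed it about 88°, lifted it straight off the spindle, and handed in holding it level about 45 mm above the rim, within a few millimetres of the middle of the white bowl by my measurements; the hand-in gave no verdict.

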